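# Hang the case lid for pinning

### The arm

A 6-joint arm with a two-finger parallel gripper is mounted at the origin on a cart in front of the work surface, level with it; the furniture and walls round the work are solid. World frame = base frame: x ahead of the robot, y to its left, z up, the work surface at z = 0. Lengths are in m, angles in rad, forces in N, time in s.
With the tool pointing down it reaches from about 0.3 to 0.875 m from the base axis. Payload 6.4 kg.
Tool frame: the origin (TCP) lies midway between the tips of the shut fingers; the grasp point (between the pads) lies 19 mm behind it; x points along the fingers, z is the direction in which the jaws open and shut, and the axes are right-handed (so a half turn about x gives the same grasp; the last joint's range is limited). The gripper opens to 85 mm and grips with 20 to 120 N. Pads are 22 mm wide; open, the fingers measure 114 mm over their backs; the gripper's body (76 mm by 85 mm) begins 54 mm behind the grasp point. The pads swing forward as they close: fully open they stand 13 mm farther back than shut.
Start: joints at [-1.371, 0.181, 1.607, -0, 1.354, -0.206], TCP at [0.227, -0.528, 0.231] pointing down, gripper open.
Joint ranges: [-2.99, 2.99], [-0.89, 2.07], [0.3, 2.58], [-1.14, 4.28], [0, 2.63], [-3.12, 3.12]. Speed limits (rad/s): [2.57, 2.57, 3.01, 3.14, 3.14, 3.14].

### API

Orientations are given as a unit quaternion [w, x, y, z].
In Python, from workcell import r gives the robot as it stands.
- The arm moves only by the tool jog_arm, never from a script. Its argument "moves" is a list of rows, each a list of 7 numbers: the shift along the tool's x, y, z in m, then the turn, a rotation vector about the tool's x, y, z in rad, then the opening, from -1 (shut) to 1 (fully open). In form: [[dx, dy, dz, rx, ry, rz, hand], ...]. A call has 1 to 12 rows; each row is the pose to reach, as a shift and turn from the pose commanded when the call began, along the tool's axes at that moment; what a row does not reach only later rows make up. A row lasts 1/8 s, in which the tool goes at most 62.5 mm and 10.7 degrees, less where a joint would pass 70% of its speed; a pose out of reach is approached as far as the arm can. A call with a gripper value outside its range is refused whole. The fingers move at their own pace and stop on an object; the grip force is fixed at half the most. Time passes only in rows, so rows that repeat a pose let the fingers close. It gives the time, the measured TCP pose, the force and the opening at its end, in the units of the state.
- r.observe(): the state, without advancing time (a new reading comes with each control period).
- r.snapshot(name): name is "scene" or "side" or "wrist"; returns a dict with "pixels" (400x640x3 uint8, red, green, blue), "range_z" (400x640 float32, m along the optical axis (not along the pixel's ray), 0 where there is no reading), "camera_matrix" (3x3 intrinsics, pixels), "cam_to_world" (4x4, takes a point from camera to world coordinates). Camera axes: x right, y up, looking along -z (the intrinsics and any distortion apply to the point x, -y, -z); pixel columns grow to the right and rows downward; lengths in m; the calibration is good to about 2 mm. The wrist camera is an equidistant fisheye: a pixel r from the principal point sees the ray r / f radians off the axis. A picture is of the moment at which its call begins.
- r.finish_job(): hands the job in, once; it reports no verdict.
The state is a dict: "time": time; "joint_positions": joint angles; "dq": joint speeds; "effort": joint torques, N m; "position": TCP position; "orientation": TCP orientation; "ft_force": force on the tool from outside, world axes, zero at the start; "torque": the same for the moment, N m; "finger_gap": opening from 0.0 (shut) to 1.0 (fully open).
Only numpy, scipy, OpenCV 4.12 (cv2) and the standard library are available. Lean on these libraries where they do the work, as an engineer would, in place of code of your own. Each camera call takes 0.05 s, during which the arm holds its last target.

### The job

The lid of the wooden kit case has to go back on its hinge. Pull the steel hinge pin out sideways by its bent-up end as far as its stop, then lift the lid out of its stand and lower it, upright and with its grey-lined inner face towards the inside of the case, so that its two brass knuckles drop into the gaps of the case hinge and all the pin holes line up. Finish while still holding the lid there, upright and still and without bearing down on the hinge, so that a workmate can push the pin in; leave the loupe, red-capped jar and screwdriver where they are.

Things in the scene. Friction and masses are not known exactly. Their poses are not given: they have to be found in the camera images.
- kit_case: Open wooden box, fixed to the table, 128 deep (x) x 140 wide (y) x 46 high; origin in the middle of its underside. Axes: x from its front to its back, y towards the side where the hinge pin comes out (the robot's left), z up. On its back edge lies the brass hinge bar
- case_hinge (a point): Middle of the case hinge's pin axis, 54 behind and 51 above the case's origin; axes as the case, y along the pin. Three fixed brass knuckles, 10 in diameter, ends chamfered 1.8, at y -47..-25.5, -8.5..8.5, 25.5..47; the two gaps between them are 17 long, centred at y = -17 and +17. The case's back face is 10 behind this axis
- case_gap (a point): Bottom of the V-shaped relief under the gap at y = +17: 8 below the pin axis (the other gap has the same at y = -17). Flanks at 45 degrees, 5.6 from the axis, catch a lid knuckle lowered from above and stop it 0.8 below the exact axis: a lid lowered gently till it stops has its holes in line
- pin_pull (a point): Middle of the pin's bent-up end: an upright steel stud, 9 in diameter, from the pin axis to 36 above it; this point is 20 above the axis, 71 above the table. With the pin home it stands 86 to the y side of case_hinge, its centre 16 beyond the case's side, and moves with the pin. Axes as the case
- hinge_pin (a joint): How far the steel pin (5 in diameter) is drawn out along the case's +y, in m: 0 home, 0.078 at its stop. About 1.5 N of friction, stays where it is left, cannot come off. Its tip is clear of both gaps from 0.073 on; till then it blocks one or both
- lid: The loose lid, about 0.16 kg; origin at point lid_hinge, same axes. Wooden panel with a brass edge rail (93 long, 12 thick, 8 to 20 above the knuckle axis) and two knuckles below it
- lid_mid (a point): Middle of the lid's panel. It stands upright in the stand, hinge edge down: panel 140 wide (y) x 109 high (z) x 10 thick (x), from 54.5 below this point to 54.5 above. Axes: -x out of the grey-lined inner face, y along the knuckle holes, z up. Mounted, the x axes of lid and case agree
- lid_hinge (a point): Middle of the lid's knuckle axis, 63.5 below lid_mid, 9 below the panel's lower edge; axes as lid_mid. Two brass tube knuckles, 10 in diameter, bore 6.4, 13 long, centred at y = -17 and +17
- lid_inner (a point): A point on the inner (grey-lined) side of the lid's brass edge rail: 6 towards -x and 14 above lid_hinge
- lid_stand: Pale wooden stand, fixed, 64 (x) x 172 (y), origin in the middle of its underside. Two blocks, 50 high, hold the lid by its lower corners in slots 13 wide and 20 deep, closed at the outer ends (3 play each end): lift the lid straight up at least 25 to free it. The lid's knuckle axis is 21 above the table while it stands there
- loupe: Folding loupe, 42 x 62 x 17, origin at its underside; bystander
- jar_red: Small jar with red cap, 30 in diameter, 42 high, origin at its underside; bystander
- screwdriver: Red-handled screwdriver, 161 long, 21 thick, lying flat, origin at its underside; bystander
Not all that is in view belongs to the job. Of the things that look like the lid, the largest one is meant.

How it is judged:
On the way, in this order (a step that is already met when the one before it is completed fails the run):
1. the hinge pin is drawn out to its stop (value of joint hinge_pin above 0.073 m), for 0.2 s.
2. the lid is lifted out of its stand in the gripper (height (world z) of lid_hinge above 0.055 m and contact force between the fingers and lid above 1 N), for 0.2 s.
At the end, for the whole second after the job is handed in: Pin out 73 mm or more; lid knuckles in the case hinge's gaps: axes within 2 mm (across, height), 3.5 mm lengthwise, 0.06 rad; lid upright within 0.17 rad, lining towards the inside of the case, still, held by the fingers (over 1 N), pressing on the case with under 15 N; bystanders within 20 mm (value of joint hinge_pin above 0.073 m and x of lid_hinge in the frame of case_hinge between -0.002 and 0.002 m and z of lid_hinge in the frame of case_hinge between -0.002 and 0.002 m and y of lid_hinge in the frame of case_hinge between -0.0035 and 0.0035 m and angle between the y axis of lid_hinge and the y axis of case_hinge, either way round below 0.06 rad and angle between lid_mid's own z axis and vertical below 0.17 rad and x of lid_inner in the frame of case_hinge below 0 m and contact force between the fingers and lid above 1 N and contact force between lid and kit_case below 15 N and linear speed of lid below 0.02 m/s); the arm keeps its last pose, push and grip.
It fails at once if a bystander (loupe, red-capped jar, screwdriver) is moved by more than 20 mm (distance of any of loupe, jar_red, screwdriver from where it was at the start of the episode above 0.02 m).
It also fails if it takes over 54 s, if anything falls off the work surface, if the arm or the gripper's body presses on something with over 40 N, if the wrist force passes 120 N, or if a joint passes its speed limit or range.

## Working session

There is one attempt and no reset: what is moved stays moved. The work goes in short steps, Python scripts to look and compute and a tool call to move; the robot and the scene stay as the last step left them, time stands still between calls to the robot, and variables do not carry over. Pictures are saved under pics/ and viewed, and the job is handed in when it is done.

Besides the shell and the picture viewer there is one more tool, called after "Emit:" by a JSON object that holds its "name" and its "arguments". jog_arm: Moves the arm, as the interface text tells. Its arguments: {"type":"object","properties":{"moves":{"type":"array"}},"required":["moves"]}

```bash
ls; mkdir -p pics
cat > h.py <<'E'
import numpy as np, cv2
from workcell import r
def snap(n,tag):
    s=r.snapshot(n); cv2.imwrite(f'pics/{tag}.png',s['pixels'][:,:,::-1]); np.savez(f'pics/{tag}.npz',**s); return s
def pts(s):
    K=np.array(s['camera_matrix']);T=np.array(s['cam_to_world']);z=np.array(s['range_z'])
    v,u=np.mgrid[0:400,0:640]
    P=np.stack([(u-K[0,2])/K[0,0]*z,-(v-K[1,2])/K[1,1]*z,-z],-1)
    return P@T[:3,:3].T+T[:3,3]
E
python3 - <<'E'
from h import *
print(r.observe())
for n in ['scene','side','wrist']:
    s=snap(n,n+'0'); print(n,s['camera_matrix'],s['cam_to_world'],{k for k in s})
E
```

```text
pics
{'time': 0.0, 'joint_positions': array([-1.37132441e+00,  1.81576901e-01,  1.60804595e+00,  1.56449195e-06,
        1.35377793e+00, -2.06292336e-01]), 'dq': array([-0.00029203,  0.00134741, -0.00018054,  0.0008556 ,  0.00072716,
       -0.00076271]), 'effort': array([-2.07632552e-04, -4.44865108e+01, -3.51338553e+01, -4.07446496e-04,
        9.22092295e-03,  1.95783895e-05]), 'position': array([ 0.2268703 , -0.52773332,  0.23034565]), 'orientation': array([ 0.59004114,  0.38945226,  0.59094135, -0.38854436]), 'ft_force': array([ 0.28888174,  0.16608546, -0.46029231]), 'torque': array([ 0.0020562 ,  0.00548918, -0.01862851]), 'finger_gap': 1.0003387925648881}
scene [[448.67324928   0.         319.56706606]
 [  0.         448.67324928 203.03631086]
 [  0.           0.           1.        ]] [[-0.74083592  0.50128071 -0.44707918  0.176858  ]
 [-0.67155944 -0.53986069  0.50750207  0.53175906]
 [ 0.01304052  0.676216    0.73658799  0.75861301]
 [ 0.          0.          0.          1.        ]] {'camera_matrix', 'pixels', 'cam_to_world', 'range_z'}
side [[485.9143569    0.         313.22212868]
 [  0.         485.9143569  207.48094561]
 [  0.           0.           1.        ]] [[-0.88551863  0.1834524  -0.42685123  0.16206128]
 [-0.46434326 -0.31868955  0.82633063  0.90009185]
 [ 0.01555932  0.92993666  0.36739042  0.44799044]
 [ 0.          0.          0.          1.        ]] {'camera_matrix', 'pixels', 'cam_to_world', 'range_z'}
wrist [[309.70691629   0.         318.47443185]
 [  0.         309.70691629 201.27012108]
 [  0.           0.           1.        ]] [[ 0.39445522  0.87867909  0.26893892  0.2952613 ]
 [-0.91891377  0.37769298  0.11377828 -0.49929146]
 [-0.00160175 -0.29201211  0.95641328  0.37214239]
 [ 0.          0.          0.          1.        ]] {'camera_matrix', 'pixels', 'cam_to_world', 'range_z'}
```

View pics/scene0.png

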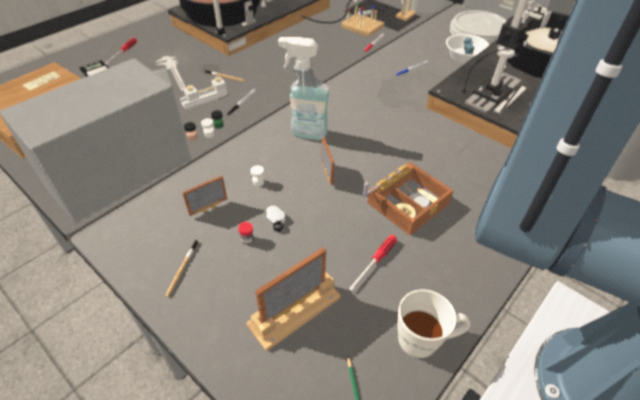

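View pics/side0.png

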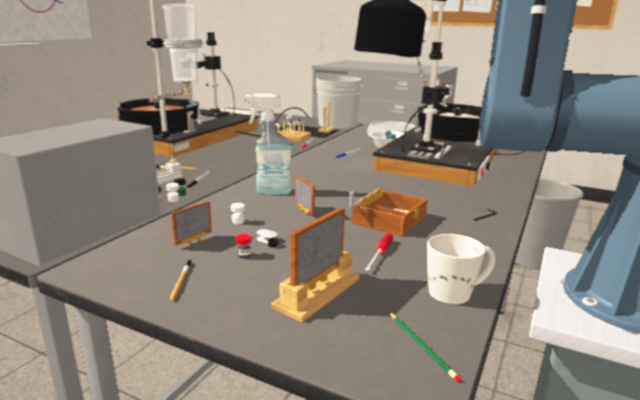

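View pics/wrist0.png

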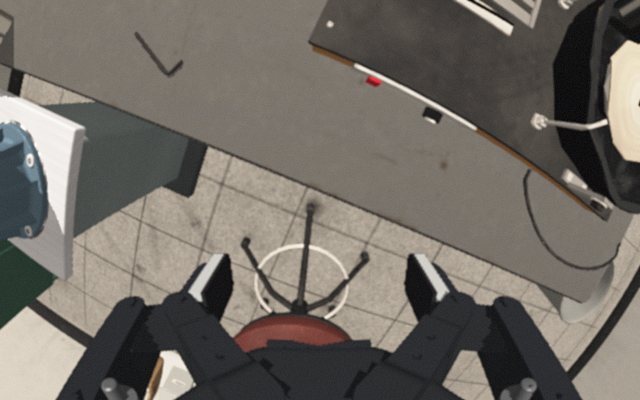

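Lid candidates in the scene view are the large panel in the pale stand (293,285), a small panel (206,195) and another small panel (328,160). The large one fits: it is the biggest and it sits in the two-block stand. I'll check it and the case in enlarged crops.

Run:
```python
from h import *
im=cv2.imread('pics/scene0.png')
a=cv2.resize(im[240:350,235:355],None,fx=5,fy=5,interpolation=2)[:, :]
b=cv2.resize(im[150:240,350:470],None,fx=5,fy=5,interpolation=2)
cv2.imwrite('pics/c1.png',a);cv2.imwrite('pics/c2.png',b)
im=cv2.imread('pics/side0.png')
cv2.imwrite('pics/c3.png',cv2.resize(im[180:320,265:435],None,fx=4,fy=4,interpolation=2))
```

```text
(no output)
```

View pics/c1.png

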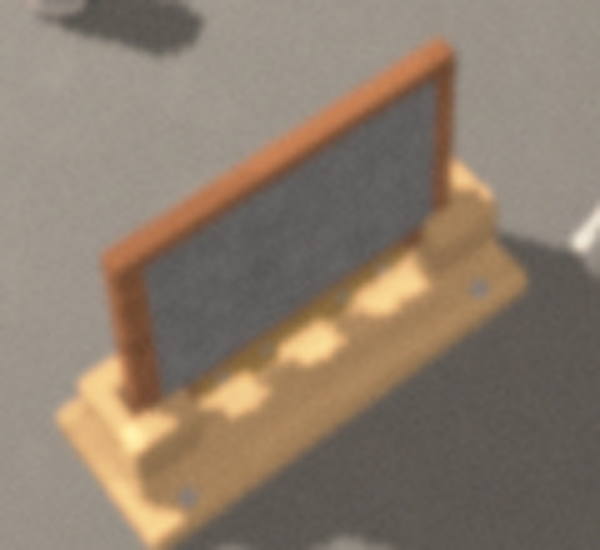

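View pics/c2.png

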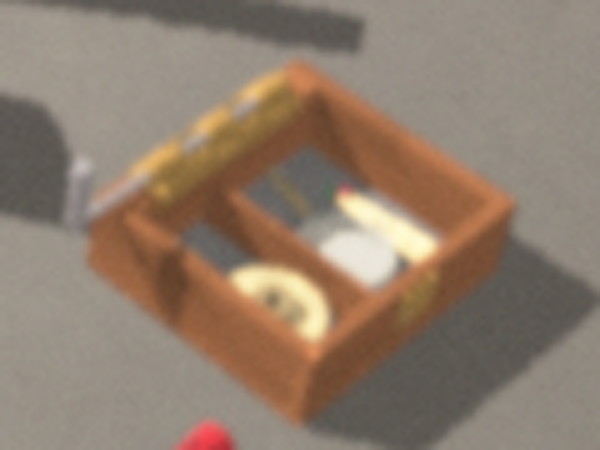

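View pics/c3.png

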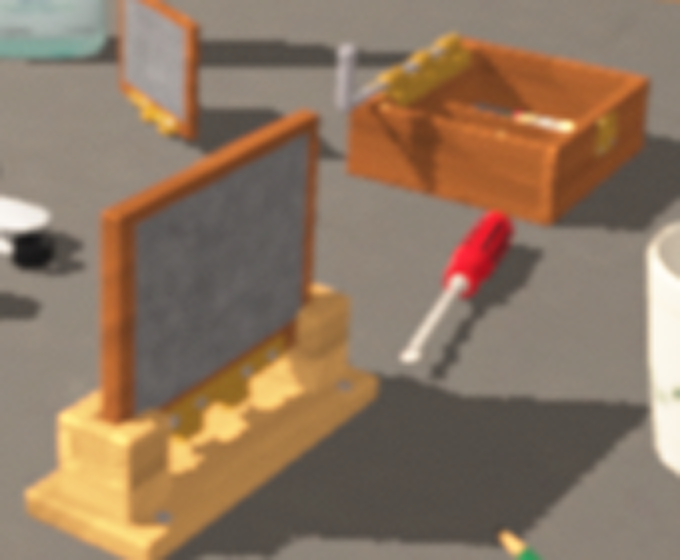

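The crops confirm the large panel: it is in the stand, with its grey lining facing the camera. The case has its stud at about (366,188) and the hinge behind. Next I measure with depth.

Run:
```python
from h import *
for n in ['scene','side']:
    s=dict(np.load(f'pics/{n}0.npz')); P=pts(s)
    f=lambda u,v:print(n,u,v,P[v,u].round(4))
    L=[(293,285),(270,300),(310,270),(325,257),(260,291),(293,273),(246,230),(276,215),(367,187),(366,190),(395,178),(410,172),(384,184),(450,190),(412,225),(420,320),(380,256)] if n=='scene' else [(318,250),(300,270),(340,220),(342,211),(296,235),(352,200),(352,195),(380,196),(400,200),(427,200)]
    for u,v in L: f(u,v)
    print('table',[P[v,u].round(4) for u,v in ([(330,350),(200,250),(350,320)] if n=='scene' else [(250,320),(400,300)])])
```

```text
scene 293 285 [0.482  0.2498 0.1009]
scene 270 300 [0.4887 0.297  0.1031]
scene 310 270 [0.4763 0.2134 0.1122]
scene 325 257 [0.471  0.1808 0.1219]
scene 260 291 [0.4952 0.3092 0.1385]
scene 293 273 [0.4826 0.2477 0.1344]
scene 246 230 [0.6713 0.1966 0.0429]
scene 276 215 [0.6723 0.1125 0.0181]
scene 367 187 [ 0.5468 -0.0402  0.0783]
scene 366 190 [ 0.5465 -0.0373  0.0716]
scene 395 178 [ 0.5358 -0.1345  0.0451]
scene 410 172 [ 0.5259 -0.1825  0.037 ]
scene 384 184 [ 0.5389 -0.0953  0.0524]
scene 450 190 [ 0.4237 -0.1883  0.0438]
scene 412 225 [ 0.4313 -0.0523  0.0355]
scene 420 320 [0.2959 0.1228 0.039 ]
scene 380 256 [0.4397 0.0445 0.0155]
table [array([0.3871, 0.2577, 0.0006]), array([ 0.7317,  0.2768, -0.0013]), array([0.3981, 0.189 , 0.0006])]
side 318 250 [0.4847 0.2558 0.0881]
side 300 270 [0.4924 0.3028 0.0712]
side 340 220 [0.4742 0.1947 0.1215]
side 342 211 [0.4733 0.1898 0.1367]
side 296 235 [0.4933 0.3144 0.1369]
side 352 200 [ 0.5496 -0.0373  0.0682]
side 352 195 [ 0.5509 -0.0391  0.0792]
side 380 196 [ 0.5293 -0.1651  0.0406]
side 400 200 [ 0.4852 -0.1877  0.0311]
side 427 200 [ 0.419  -0.1864  0.0441]
table [array([5.447e-01, 3.700e-01, 1.000e-04]), array([ 0.3558,  0.197 , -0.0008])]
```

Run:
```python
from h import *
C=np.array([0.49,-0.125])
for n in ['scene','side']:
    s=dict(np.load(f'pics/{n}0.npz')); P=pts(s).reshape(-1,3)
    ok=(np.array(s['range_z']).reshape(-1)>0)
    # case region
    m=ok&(abs(P[:,0]-0.49)<.12)&(abs(P[:,1]+.12)<.12)&(P[:,2]>.008)&(P[:,2]<.1)
    Q=P[m]
    def top(Q,sc=3000,x0=.38,y0=-.24):
        im=np.zeros((600,720),np.uint8)
        for p in Q:
            x=int((p[1]-y0)*sc);y=int((p[0]-x0)*sc)
            if 0<=x<720 and 0<=y<600: cv2.circle(im,(x,y),1,int(min(255,60+p[2]*2200)),-1)
        return im
    cv2.imwrite(f'pics/top_{n}.png',top(Q))
    m=ok&(abs(P[:,0]-0.485)<.05)&(abs(P[:,1]-.25)<.1)&(P[:,2]>.055)&(P[:,2]<.133)
    Q=P[m]; c=np.median(Q,0)
    for _ in range(4):
        u,sv,vt=np.linalg.svd(Q-Q.mean(0),full_matrices=False); nrm=vt[2]; d=(Q-Q.mean(0))@nrm
        Q=Q[abs(d)<max(.002,1.5*d.std())]
    print(n,'lid face n',nrm.round(4),'c',Q.mean(0).round(4),len(Q),d.std(),'yaw',np.arctan(nrm[1]/nrm[0]))
    m=ok&(abs(P[:,0]-0.485)<.05)&(abs(P[:,1]-.25)<.1)&(P[:,2]>.136)
    Q=P[m]; 
    t=np.array([nrm[1],-nrm[0]]);t=t/np.linalg.norm(t)*np.sign(t[1]) 
    a=Q[:,:2]@t; b=Q[:,:2]@np.array([t[1],-t[0]]); print('top',Q.mean(0).round(4),np.percentile(Q[:,2],[5,50,95]),'along',np.percentile(a,[0,2,98,100]),'across',np.percentile(b,[2,50,98]),'t',t)
```

```text
scene lid face n [ 9.879e-01 -1.548e-01 -5.000e-04] c [0.4819 0.2517 0.0954] 1660 0.0005999997574396189 yaw -0.15545803590728277
top [0.486  0.2505 0.1389] [0.13704941 0.13897251 0.14084161] along [0.25049724 0.25283501 0.38715829 0.38955943] across [0.43650175 0.44120708 0.4469096 ] t [0.15483263 0.98794072]
side lid face n [ 0.9879 -0.1551  0.0014] c [0.4842 0.2539 0.0949] 2075 0.000714574415317043 yaw -0.15573011302742884
top [0.4877 0.2543 0.1385] [0.13642676 0.13876875 0.13979741] along [0.24879429 0.25395735 0.38975955 0.39206463] across [0.43825495 0.44172073 0.44837049] t [0.15510142 0.98789855]
```

Run:
```python
import cv2,numpy as np
a=cv2.imread('pics/top_scene.png');b=cv2.imread('pics/top_side.png')
cv2.imwrite('pics/top2.png',cv2.resize(np.hstack([a,b]),(800,334),interpolation=cv2.INTER_AREA))
```

```text
(no output)
```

View pics/top2.png

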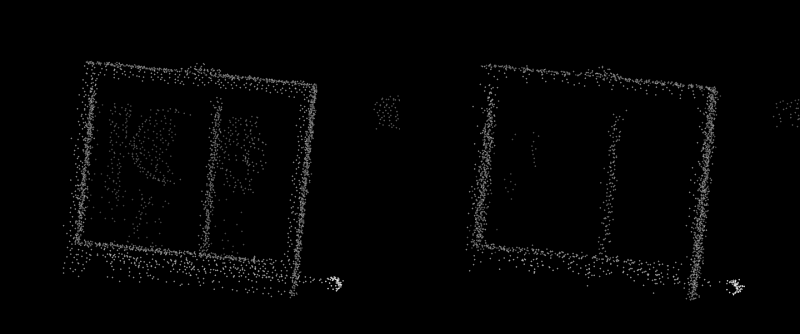

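```bash
cat >> h.py <<'E'
def fitplane(Q,it=5):
    for _ in range(it):
        c=Q.mean(0);n=np.linalg.svd(Q-c,full_matrices=False)[2][2];d=(Q-c)@n
        Q=Q[abs(d)<max(.0015,2*d.std())]
    return n,Q.mean(0),len(Q)
E
python3 - <<'E'
from h import *
for n in ['scene','side']:
    s=dict(np.load(f'pics/{n}0.npz')); P=pts(s).reshape(-1,3)
    ok=(np.array(s['range_z']).reshape(-1)>0)
    th=-0.1; 
    for it in range(3):
        ex=np.array([np.cos(th),np.sin(th)]);ey=np.array([-np.sin(th),np.cos(th)])
        a=P[:,:2]@ex;b=P[:,:2]@ey
        m=ok&(abs(P[:,0]-0.49)<.09)&(abs(P[:,1]+.12)<.1)&(P[:,2]>.006)&(P[:,2]<.041)
        bm=np.percentile(b[m],99); am=np.percentile(a[m],1)
        Qs=P[m&(abs(b-bm)<.006)]; ns,cs,ks=fitplane(Qs)
        th=np.arctan2(-ns[0],ns[1]) if ns[1]>0 else np.arctan2(ns[0],-ns[1])
        print(n,'side',ns.round(4),cs.round(4),ks,'yaw',round(th,4),'b',cs[:2]@ey)
    # front face not visible from these? front top edge
    m2=ok&(abs(P[:,0]-0.49)<.1)&(abs(P[:,1]+.12)<.09)&(P[:,2]>.006)&(P[:,2]<.041)&(abs(a-am)<.006)
    nf,cf,kf=fitplane(P[m2]); print('front',nf.round(4),cf.round(4),kf,'yaw',np.arctan(nf[1]/nf[0]),'a',cf[:2]@ex)
    # top rim
    m3=ok&(abs(P[:,0]-0.49)<.1)&(abs(P[:,1]+.12)<.1)&(abs(P[:,2]-.046)<.002)
    print('rim a,b range',np.percentile(a[m3],[.5,2,98,99.5]).round(4),np.percentile(b[m3],[.5,2,98,99.5]).round(4),m3.sum())
    m4=ok&(abs(P[:,0]-0.548)<.02)&(abs(P[:,1]+.04)<.02)&(P[:,2]>.062)
    c=P[m4].mean(0); v=c[:2]-np.array(s['cam_to_world'])[:2,3]; v/=np.linalg.norm(v)
    print('stud surf',c.round(4),m4.sum(),'center',(c[:2]+v*.0035).round(4), 'zmax',P[m4][:,2].max())
E
```

```text
scene side [-0.1027 -0.9947 -0.    ] [ 0.4904 -0.0571  0.0243] 467 yaw -0.1029 b -0.007850243432401677
scene side [-0.1027 -0.9947 -0.    ] [ 0.4904 -0.0571  0.0243] 467 yaw -0.1029 b -0.006421069382450547
scene side [-0.1027 -0.9947 -0.    ] [ 0.4904 -0.0571  0.0243] 467 yaw -0.1029 b -0.006421069382450547
front [ 0.9949 -0.1011  0.0035] [ 0.4244 -0.116   0.0231] 292 yaw -0.10124963305739731 a 0.43405168728337157
rim a,b range [0.4327 0.4337 0.5604 0.5615] [-0.1459 -0.1447 -0.0056 -0.005 ] 574
stud surf [ 0.549  -0.0388  0.0771] 43 center [ 0.5509 -0.0417] zmax 0.088299741786519
side side [-0.1    -0.995  -0.0078] [ 0.4936 -0.0577  0.0234] 658 yaw -0.1002 b -0.008147173686693933
side side [-0.1    -0.995  -0.0078] [ 0.4936 -0.0577  0.0234] 658 yaw -0.1002 b -0.00805256220707186
side side [-0.1    -0.995  -0.0078] [ 0.4936 -0.0577  0.0234] 658 yaw -0.1002 b -0.00805256220707186
front [ 0.995  -0.1003  0.0028] [ 0.4265 -0.1145  0.0228] 280 yaw -0.10049084495466419 a 0.4358500324876866
rim a,b range [0.4351 0.4358 0.5552 0.5564] [-0.1476 -0.1465 -0.0067 -0.0049] 317
stud surf [ 0.5516 -0.0383  0.0757] 46 center [ 0.5529 -0.0415] zmax 0.08790243746591486
```

```bash
cat > plan.py <<'E'
import sys,numpy as np
from h import *
from scipy.spatial.transform import Rotation as R
def Rt(yaw,flip=0):
    # tool x down, tool z along (cos yaw, sin yaw) (jaw axis)
    z=np.array([np.cos(yaw),np.sin(yaw),0])*(-1 if flip else 1); x=np.array([0,0,-1.]); return np.stack([x,np.cross(z,x),z],1)
def plan(p,yaw,flip=None):
    o=r.observe(); q=o['orientation']; Rc=R.from_quat(q[[1,2,3,0]]).as_matrix()
    for f in ([0,1] if flip is None else [flip]):
        d=Rc.T@(np.array(p)-o['position']); rv=R.from_matrix(Rc.T@Rt(yaw,f)).as_rotvec()
        print('flip',f,'shift',d.round(4),'rot',rv.round(4))
    print(o['time'],o['position'].round(4),'zaxis',Rc[:,2].round(3),'xaxis',Rc[:,0].round(3),'gap',o['finger_gap'],'F',o['ft_force'].round(2),'j',o['joint_positions'].round(3))
E
python3 - <<'E'
from plan import *
plan([.552,-.0416,.20],-.101)
s=dict(np.load('pics/scene0.npz'));P=pts(s).reshape(-1,3)
m=(P[:,2]>.06)&(P[:,0]>.1)&(P[:,0]<.75)&(P[:,1]<0)&(P[:,1]>-.8)&(s['range_z'].reshape(-1)>0)
im=np.zeros((100,100))
for p in P[m]: 
    i=int(p[0]*20);j=int(-p[1]*20); im[i,j]=max(im[i,j],p[2])
print((im[:16,:17]*100).astype(int))
E
```

```text
flip 0 shift [ 0.0312  0.4906 -0.3184] rot [-1.064e+00 -1.000e-03 -1.000e-03]
flip 1 shift [ 0.0312  0.4906 -0.3184] rot [ 2.0776e+00 -1.1000e-03  1.2000e-03]
0.15 [ 0.2269 -0.5279  0.2306] zaxis [ 0.395 -0.919 -0.001] xaxis [-0.     0.001 -1.   ] gap 1.0027613143045249 F [-0.17 -0.24 -0.33] j [-1.371  0.181  1.608  0.     1.354 -0.206]
[[ 0  0  0  0  0  0  0  0  0  0  0  0  0  0  0  0  0]
 [ 0  0  0  0  0  0  0  0  0  0  0  0  0  0  0  0  0]
 [36  0  0  0  0  0  0  0  0  0  0  0  0  0  0  0  0]
 [36  0  0  0  0  0  0  0  0  0  0  0  0  0  0  0  0]
 [ 0  0  0  0  0  0  0  0  0  0  0  0  0  0  0  0  0]
 [ 0  0  0  0  0  0  0  0  0  0  0  0  0  0  0  0  0]
 [ 0  0  0  0  0  0  0  0  0  0  0  0  0  0  0  0  0]
 [ 0  0  0  0  0  0  0  0  0  6  0  0  0  0  0  0  0]
 [ 0  0  0  0  0  0  0  0  0  6  6  6  6  6  0  0  0]
 [ 0  0  0  0  0  0  0  0  0  7 24 24  8 25 25 13  0]
 [ 8  0  0  0  0  0  0  0  0  7 26 32 27 25 25 13  0]
 [ 8  0  0  0  0  0  0  0  0  7 19  8  8  6 24 12  0]
 [ 8  0  0  0  0  0  0  0  0  7  6  6  6  6  6  6  0]
 [ 8  8  0  0  0  0  0  0  0  6  6  6  6  6  6  6  0]
 [ 0  8  0  0  0  0  0  0  0  0  0  0  0  0  0  0  0]
 [ 0  0  0  0  0  0  0  0  0  0  0  0  0  0  0  0  0]]
```

Emit:
{"name": "jog_arm", "arguments": {"moves": [[0.03,0.05,-0.032,-0.1,0,0,1],[0.03,0.1,-0.064,-0.2,0,0,1],[0.03,0.15,-0.096,-0.32,0,0,1],[0.03,0.2,-0.128,-0.43,0,0,1],[0.03,0.25,-0.16,-0.54,0,0,1],[0.03,0.3,-0.192,-0.65,0,0,1],[0.03,0.35,-0.224,-0.75,0,0,1],[0.03,0.4,-0.256,-0.86,0,0,1],[0.03,0.44,-0.288,-0.96,0,0,1],[0.03,0.491,-0.318,-1.064,0,0,1],[0.03,0.491,-0.318,-1.064,0,0,1],[0.03,0.491,-0.318,-1.064,0,0,1]]}}

```text
time: 1.65
position: [0.5521, -0.0422, 0.2008]
orientation: [0.706, 0.036, 0.707, -0.036]
ft_force: [-0.2, -0.7, -0.4]
finger_gap: 1.001
```

Run:
```python
from plan import *
plan([.552,-.0416,.055],-.101,0)
for n in ['wrist','scene','side']: snap(n,n+'1')
```

```text
flip 0 shift [ 0.1458  0.0006 -0.    ] rot [ 0.0003 -0.0012  0.0003]
1.65 [ 0.5521 -0.0422  0.2008] zaxis [ 0.995 -0.1   -0.001] xaxis [-0.001 -0.    -1.   ] gap 1.0009714642003686 F [-0.22 -0.67 -0.36] j [-0.29   0.164  1.691 -0.     1.288 -0.19 ]
```

View pics/wrist1.png

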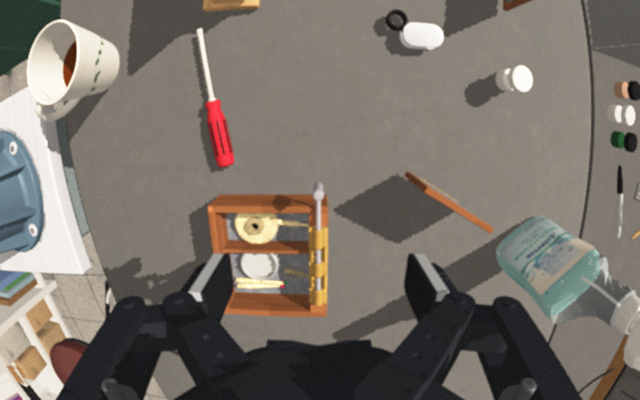

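View pics/side1.png

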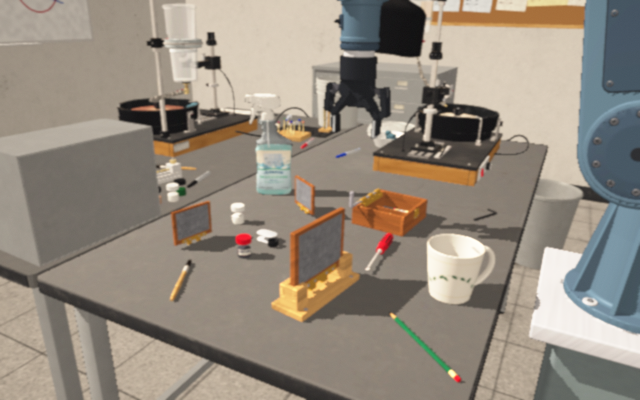

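```bash
cat >> h.py <<'E'
def fray(s,u,v):
    K=np.array(s['camera_matrix']);T=np.array(s['cam_to_world'])
    x=cv2.fisheye.undistortPoints(np.array([[[float(u),float(v)]]]),K,np.zeros(4))[0,0]
    d=T[:3,:3]@np.array([x[0],-x[1],-1]); return T[:3,3],d
def fplane(s,u,v,z):
    o,d=fray(s,u,v); return o+d*(z-o[2])/d[2]
E
python3 - <<'E'
from h import *
s=dict(np.load('pics/wrist1.npz'))
im=cv2.imread('pics/wrist1.png')
cv2.imwrite('pics/c4.png',cv2.resize(im[175:325,200:340],None,fx=4,fy=4,interpolation=2))
print(fplane(s,319,186,.087))
E
```

```text
[ 0.5532482  -0.03294985  0.087     ]
```

View pics/c4.png

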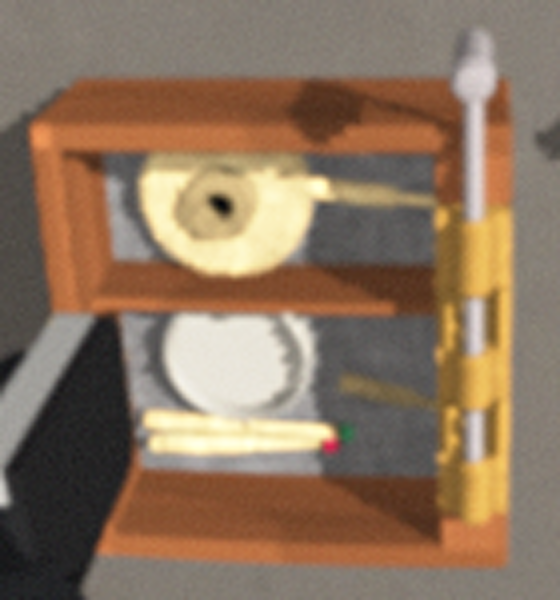

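Run:
```python
from h import *
s=dict(np.load('pics/wrist1.npz'))
T=s['cam_to_world'];print(T.round(3))
for uv in [(318.7,195),(319.5,186),(319,190)]: print(uv,[fplane(s,*uv,z).round(4) for z in (.051,.087)])
K=s['camera_matrix']; d=T[:3,:3].T@np.array([0,0,-1]); x=np.array([d[0]/-d[2],-d[1]/-d[2]]); print(cv2.fisheye.distortPoints(x.reshape(1,1,2),K,np.zeros(4)))
# knuckles: bar columns crop(440..512)/4+200 ; rows
for uv in [(200+473/4,175+207/4),(200+473/4,175+522/4)]: print(fplane(s,*uv,.056).round(4),fplane(s,*uv,.051).round(4))
print(s['range_z'][185:200,319].round(3))
```

```text
[[ 0.995  0.096  0.03   0.559]
 [-0.101  0.951  0.291  0.031]
 [-0.001 -0.293  0.956  0.342]
 [ 0.     0.     0.     1.   ]]
(318.7, 195) [array([ 0.5512, -0.051 ,  0.051 ]), array([ 0.5522, -0.0408,  0.087 ])]
(319.5, 186) [array([ 0.5529, -0.0421,  0.051 ]), array([ 0.5537, -0.033 ,  0.087 ])]
(319, 190) [array([ 0.552, -0.046,  0.051]), array([ 0.5529, -0.0365,  0.087 ])]
[[[318.69373898 109.23117775]]]
[ 0.5476 -0.0822  0.056 ] [ 0.5474 -0.0842  0.051 ]
[ 0.5378 -0.178   0.056 ] [ 0.5375 -0.1816  0.051 ]
[0.285 0.282 0.278 0.273 0.275 0.269 0.266 0.267 0.265 0.266 0.266 0.267
 0.267 0.268 0.269]
```

Emit:
{"name": "jog_arm", "arguments": {"moves": [[0.05,0.001,0,0,0,0,1],[0.1,0.001,0,0,0,0,1],[0.13,0.001,0,0,0,0,1],[0.145,0.001,0,0,0,0,1],[0.145,0.001,0,0,0,0,1],[0.145,0.001,0,0,0,0,-1],[0.145,0.001,0,0,0,0,-1],[0.145,0.001,0,0,0,0,-1],[0.145,0.001,0,0,0,0,-1],[0.145,0.001,0,0,0,0,-1],[0.145,0.001,0,0,0,0,-1],[0.145,0.001,0,0,0,0,-1]]}}

```text
time: 3.3
position: [0.5517, -0.0411, 0.0566]
orientation: [0.705, 0.036, 0.707, -0.036]
ft_force: [-4.9, 0.8, 7.0]
finger_gap: 0.084
```

Emit:
{"name": "jog_arm", "arguments": {"moves": [[0,0.01,0,0,0,0,-1],[0,0.02,0,0,0,0,-1],[0,0.03,0,0,0,0,-1],[0,0.04,0,0,0,0,-1],[0,0.05,0,0,0,0,-1],[0,0.058,0,0,0,0,-1],[0,0.064,0,0,0,0,-1],[0,0.068,0,0,0,0,-1],[0,0.068,0,0,0,0,-1]]}}

```text
time: 4.42
position: [0.5586, 0.027, 0.0566]
orientation: [0.705, 0.036, 0.707, -0.035]
ft_force: [-5.8, 1.4, 7.8]
finger_gap: 0.087
```

Run:
```python
from plan import *
o=r.observe();print(o['ft_force'],o['position'],o['finger_gap'])
s=snap('scene','scene2'); im=cv2.imread('pics/scene2.png'); cv2.imwrite('pics/c5.png',cv2.resize(im[130:250,310:470],None,fx=5,fy=5,interpolation=2))
```

```text
[-5.77719842  1.36696337  7.84182176] [0.55855123 0.02698351 0.05664028] 0.08683380221361964
```

View pics/c5.png

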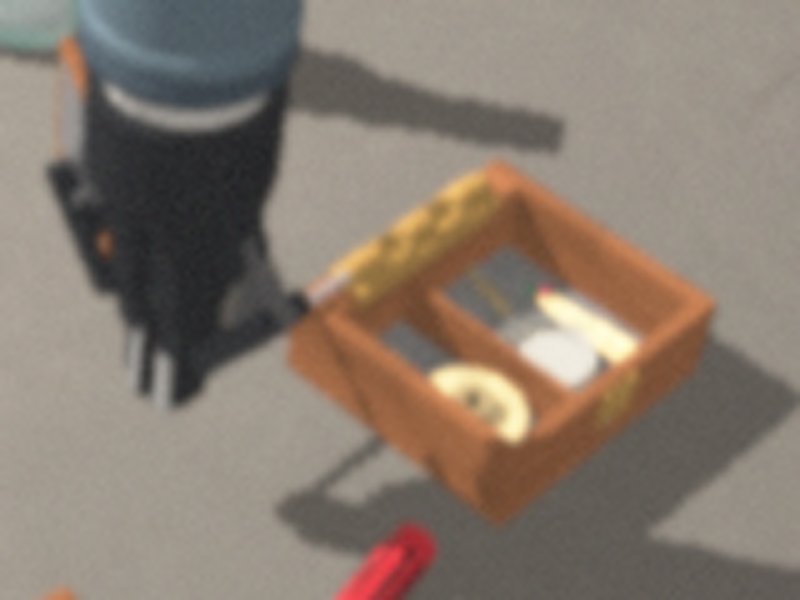

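The gaps are opening up. The decoy panel sits behind the gripper and is not being touched. I continue in small steps to the stop.

Emit:
{"name": "jog_arm", "arguments": {"moves": [[0,0.002,0,0,0,0,-1],[0,0.004,0,0,0,0,-1],[0,0.005,0,0,0,0,-1],[0,0.006,0,0,0,0,-1],[0,0.006,0,0,0,0,-1]]}}

```text
time: 5.1
position: [0.5589, 0.0302, 0.0566]
orientation: [0.705, 0.034, 0.707, -0.037]
ft_force: [-7.9, -9.3, 6.7]
finger_gap: 0.083
```

Emit:
{"name": "jog_arm", "arguments": {"moves": [[0,-0.001,0,0,0,0,-1],[0,-0.001,0,0,0,0,1],[0,-0.001,0,0,0,0,1],[0,-0.001,0,0,0,0,1],[0,-0.001,0,0,0,0,1],[-0.05,-0.001,0,0,0,0,1],[-0.1,-0.001,0,0,0,0,1],[-0.15,-0.001,0,0,0,0,1],[-0.17,-0.001,0,0,0,0,1],[-0.17,-0.001,0,0,0,0,1]]}}

```text
time: 6.35
position: [0.5613, 0.0312, 0.2283]
orientation: [0.708, 0.035, 0.705, -0.036]
ft_force: [0.1, 0.3, -0.1]
finger_gap: 1.0
```

Run:
```python
from plan import *
s=snap('scene','scene3'); s2=snap('side','side3'); w=snap('wrist','wrist3')
a=cv2.imread('pics/scene3.png'); b=cv2.imread('pics/wrist3.png')
cv2.imwrite('pics/c6.png',np.hstack([cv2.resize(a[130:250,310:470],(400,300),interpolation=2),cv2.resize(b[150:330,120:360],(400,300),interpolation=2)]))
# stud via depth
for S in (s,s2):
    P=pts(S).reshape(-1,3); m=(abs(P[:,0]-.559)<.02)&(abs(P[:,1]-.03)<.03)&(P[:,2]>.062)&(P[:,2]<.09)
    c=P[m].mean(0); v=c[:2]-np.array(S['cam_to_world'])[:2,3]; v/=np.linalg.norm(v); print(m.sum(),(c[:2]+.0035*v).round(4))
plan([.486,.252,.21],-.1556,0)
```

```text
44 [0.5582 0.0299]
43 [0.5602 0.0298]
flip 0 shift [ 0.0148  0.212  -0.0949] rot [ 0.0546 -0.0027 -0.0001]
6.5 [0.5591 0.0315 0.2245] zaxis [ 0.995 -0.101 -0.003] xaxis [-0.003  0.    -1.   ] gap 0.9982839824329406 F [-0.15 -0.55 -0.7 ] j [-0.156  0.155  1.65  -0.     1.339 -0.055]
```

View pics/c6.png

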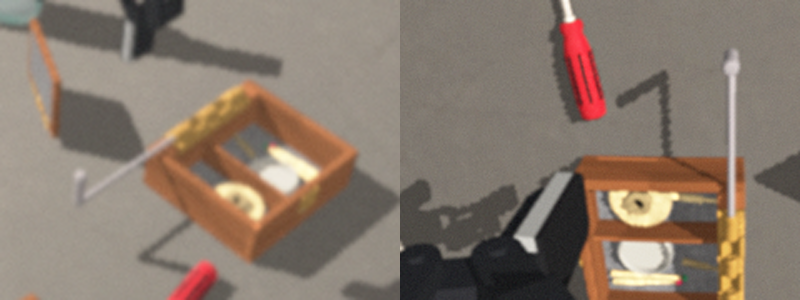

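Run:
```python
from plan import *
plan([.487,.2477,.19],-.1556,0)
```

```text
flip 0 shift [ 0.0348  0.2079 -0.0935] rot [ 0.0546 -0.0027 -0.0001]
6.5 [0.5591 0.0315 0.2245] zaxis [ 0.995 -0.101 -0.003] xaxis [-0.003  0.    -1.   ] gap 0.9982839824329406 F [-0.15 -0.55 -0.7 ] j [-0.156  0.155  1.65  -0.     1.339 -0.055]
```

Emit:
{"name": "jog_arm", "arguments": {"moves": [[0,0.05,-0.023,0.014,0,0,1],[0,0.1,-0.046,0.028,0,0,1],[0,0.15,-0.07,0.042,0,0,1],[0,0.19,-0.085,0.055,-0.003,0,1],[0.02,0.208,-0.0935,0.055,-0.003,0,1],[0.035,0.208,-0.0935,0.055,-0.003,0,1],[0.035,0.208,-0.0935,0.055,-0.003,0,1]]}}

```text
time: 7.38
position: [0.4866, 0.2467, 0.1886]
orientation: [0.704, 0.054, 0.706, -0.056]
ft_force: [-0.3, -0.8, -1.0]
finger_gap: 1.001
```

Run:
```python
from plan import *
plan([.487,.2477,.095],-.1556,0)
w=snap('wrist','wrist4')
```

```text
flip 0 shift [0.0936 0.0013 0.0003] rot [-0.0006 -0.0015  0.0023]
7.375 [0.4866 0.2467 0.1886] zaxis [ 0.988 -0.156 -0.002] xaxis [-0.002 -0.002 -1.   ] gap 1.0007831945883359 F [-0.35 -0.78 -1.02] j [ 0.252  0.16   1.721 -0.002  1.263  0.409]
```

View pics/wrist4.png

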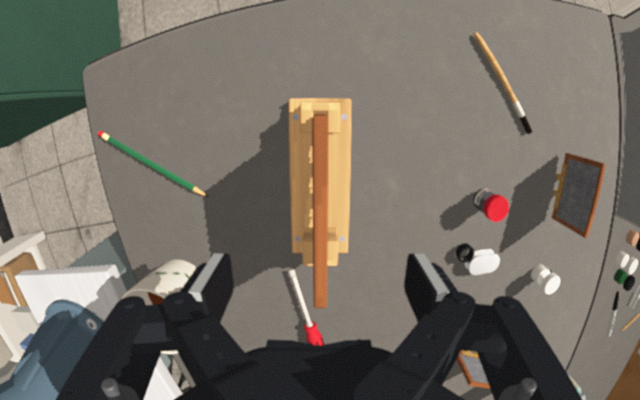

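Run:
```python
from h import *
s=dict(np.load('pics/wrist4.npz')); im=cv2.cvtColor(s['pixels'],cv2.COLOR_RGB2HSV)
P=s['pixels'].astype(int)
m=((P[:,:,0]-P[:,:,2]>50)&(P[:,:,0]<190)&(P[:,:,1]<110)).astype(np.uint8); m[:, :290]=0;m[:,350:]=0;m[325:]=0
n,l,st,c=cv2.connectedComponentsWithStats(m); i=1+np.argmax(st[1:,4]); print(st[i],c[i])
v,u=np.nonzero(l==i)
for row in (120,150,180,210,240,270,300):
    c=u[v==row]; print(row,c.min(),c.max(),fplane(s,c.min()-.5,row,.139).round(4),fplane(s,c.max()+.5,row,.139).round(4))
print(fplane(s,c.mean(),v.min(),.139),fplane(s,c.mean(),v.max(),.139))
```

```text
[ 301  113   27  195 1793] [316.81706637 186.55437814]
120 311 326 [0.4921 0.3138 0.139 ] [0.5018 0.3123 0.139 ]
150 313 325 [0.4904 0.2952 0.139 ] [0.4983 0.294  0.139 ]
180 313 326 [0.4873 0.2763 0.139 ] [0.4961 0.2749 0.139 ]
210 313 316 [0.4841 0.2565 0.139 ] [0.4866 0.2561 0.139 ]
240 301 317 [0.4726 0.2366 0.139 ] [0.4839 0.2348 0.139 ]
270 314 316 [0.4775 0.2122 0.139 ] [0.4795 0.2119 0.139 ]
300 314 321 [0.4732 0.1864 0.139 ] [0.4791 0.1855 0.139 ]
[0.49701389 0.31743315 0.139     ] [0.47508813 0.17940063 0.139     ]
```

The wrist view puts the lid centre at (0.487, 0.248), which agrees with my earlier figure. Descending to grasp.

Emit:
{"name": "jog_arm", "arguments": {"moves": [[0.04,0.001,0.0005,0,0,0.002,1],[0.075,0.001,0.0005,0,0,0.002,1],[0.093,0.001,0.0005,0,0,0.002,1],[0.093,0.001,0.0005,0,0,0.002,1],[0.093,0.001,0.0005,0,0,0.002,-1],[0.093,0.001,0.0005,0,0,0.002,-1],[0.093,0.001,0.0005,0,0,0.002,-1],[0.093,0.001,0.0005,0,0,0.002,-1],[0.093,0.001,0.0005,0,0,0.002,-1],[0.093,0.001,0.0005,0,0,0.002,-1],[0.093,0.001,0.0005,0,0,0.002,-1]]}}

```text
time: 8.8
position: [0.4889, 0.2487, 0.0988]
orientation: [0.706, 0.056, 0.704, -0.054]
ft_force: [-2.0, -0.1, 5.2]
finger_gap: 0.111
```

Emit:
{"name": "jog_arm", "arguments": {"moves": [[-0.01,0,0,0,0,0,-1],[-0.02,0,0,0,0,0,-1],[-0.035,0,0,0,0,0,-1],[-0.055,0,0,0,0,0,-1],[-0.08,0,0,0,0,0,-1],[-0.1,0,0,0,0,0,-1],[-0.1,0,0,0,0,0,-1],[-0.1,0,0,0,0,0,-1],[-0.1,0,0,0,0,0,-1]]}}

```text
time: 9.93
position: [0.4879, 0.2482, 0.1971]
orientation: [0.705, 0.056, 0.705, -0.055]
ft_force: [0.2, -0.2, -0.8]
finger_gap: 0.106
```

```bash
cat > lid.py <<'E'
from plan import *
def lid(tag):
    o=r.observe(); print(o['time'],o['position'].round(4),'F',o['ft_force'].round(2),o['finger_gap'])
    for n in ('scene','side'):
        s=snap(n,n+tag)
E
python3 - <<'E'
from lid import *
lid('5'); plan([.5,0.1,.2],-.1,0)
E
```

```text
9.925 [0.4879 0.2482 0.1971] F [ 0.2  -0.21 -0.81] 0.10614945612472337
flip 0 shift [-0.0028 -0.1446  0.0348] rot [-0.056   0.0015 -0.0014]
10.025 [0.4881 0.2482 0.1973] zaxis [ 0.988 -0.155  0.001] xaxis [ 0.002  0.001 -1.   ] gap 0.10584837892497316 F [ 0.7  -0.64 -1.19] j [2.530e-01 1.520e-01 1.712e+00 1.000e-03 1.276e+00 4.090e-01]
```

View pics/scene5.png

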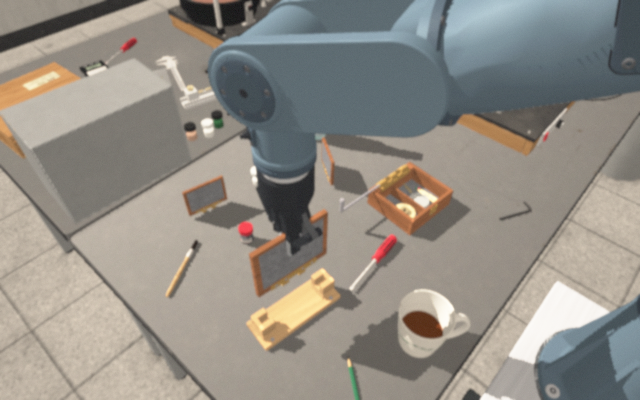

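View pics/side5.png

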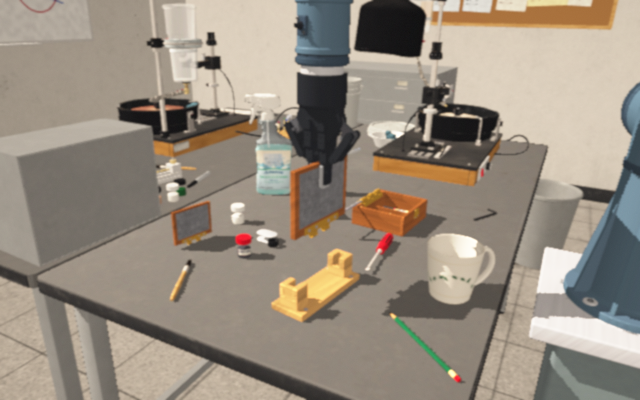

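```bash
cat >> lid.py <<'E'
def meas(tag,tcp,yaw,zl):
    """lid in gripper: face plane, extent along y, in tcp-relative coords (n,t), zl approx hinge z"""
    for n in ('scene','side'):
        s=dict(np.load(f'pics/{n}{tag}.npz')); P=pts(s).reshape(-1,3); C=s['pixels'].reshape(-1,3).astype(int)
        nn=np.array([np.cos(yaw),np.sin(yaw)]);t=np.array([-nn[1],nn[0]])
        d=P[:,:2]-tcp[:2]; a=d@nn;b=d@t;z=P[:,2]
        ok=(s['range_z'].reshape(-1)>0)&(abs(a+.005)<.012)&(abs(b)<.085)&(z>zl+.012)&(z<zl+.116)&(abs(b)>.022)
        nr,c,k=fitplane(P[ok]); nr=nr*np.sign(nr[0])
        br=ok&(C[:,0]-C[:,2]>25)
        ff=lambda q:np.round(np.percentile(q,[0,1,99,100])*1000,1)
        cc=c+0
        a0=(c[:2]-tcp[:2])@nn; 
        print(n,k,'yaw',np.arctan(nr[1]/nr[0]).round(4),'tilt',np.arcsin(nr[2]).round(4),'face a mm',(a0*1000).round(2),'at z',c[2].round(3),'b ext',ff(b[ok]),'z ext',ff(z[(s['range_z'].reshape(-1)>0)&(abs(a+.003)<.009)&(abs(b)<.075)&(abs(b)>.03)&(z>zl-.01)&(z<zl+.13)]))
E
python3 - <<'E'
from lid import *
meas('5',np.array([.488,.2482,.1972]),-.1556,.119)
E
```

```text
scene 1710 yaw -0.1555 tilt -0.004 face a mm -6.36 at z 0.182 b ext [-72.1 -70.5  68.1  68.6] z ext [128.5 130.4 238.7 240.2]
side 1989 yaw -0.1564 tilt -0.0026 face a mm -4.58 at z 0.183 b ext [-72.9 -69.6  69.2  70.4] z ext [127.2 129.5 237.4 238.4]
```

Run:
```python
from plan import *
plan([.5433,-.1314,.16],-.101,0)
```

```text
flip 0 shift [ 0.037  -0.3665  0.1135] rot [-0.055   0.0015 -0.0014]
10.025 [0.4881 0.2482 0.1973] zaxis [ 0.988 -0.155  0.001] xaxis [ 0.002  0.001 -1.   ] gap 0.10584837892497316 F [ 0.7  -0.64 -1.19] j [2.530e-01 1.520e-01 1.712e+00 1.000e-03 1.276e+00 4.090e-01]
```

Emit:
{"name": "jog_arm", "arguments": {"moves": [[0,-0.03,0.01,-0.005,0,0,-1],[0,-0.075,0.023,-0.012,0,0,-1],[0,-0.12,0.037,-0.018,0,0,-1],[0,-0.165,0.051,-0.025,0,0,-1],[0,-0.21,0.065,-0.032,0,0,-1],[0,-0.255,0.079,-0.039,0,0,-1],[0,-0.3,0.093,-0.046,0,0,-1],[0,-0.335,0.104,-0.052,0,0,-1],[0,-0.357,0.111,-0.055,0,0,-1],[0.015,-0.3665,0.1135,-0.055,0.0015,-0.001,-1],[0.037,-0.3665,0.1135,-0.055,0.0015,-0.001,-1],[0.037,-0.3665,0.1135,-0.055,0.0015,-0.001,-1]]}}

```text
time: 11.52
position: [0.5418, -0.1297, 0.1577]
orientation: [0.705, 0.037, 0.708, -0.034]
ft_force: [0.5, 0.3, -1.0]
finger_gap: 0.109
```

Emit:
{"name": "jog_arm", "arguments": {"moves": [[0,0,0,0,0,0,-1],[0,0,0,0,0,0,-1]]}}

```text
time: 11.78
position: [0.5445, -0.131, 0.1618]
orientation: [0.707, 0.036, 0.705, -0.035]
ft_force: [0.5, -0.5, -1.2]
finger_gap: 0.109
```

Run:
```python
from lid import *
lid('6'); snap('wrist','wrist6'); plan([.5433,-.1314,.152],-.101,0)
o=r.observe()
meas('6',o['position'],-.101,o['position'][2]-.077)
for n,(a,b,c,d) in {'scene':(110,245,340,460),'side':(120,240,330,440)}.items():
    im=cv2.imread(f'pics/{n}6.png'); cv2.imwrite(f'pics/c7{n}.png',cv2.resize(im[a:b,c:d],None,fx=4.4,fy=4.4,interpolation=2))
```

```text
11.775 [ 0.5445 -0.131   0.1618] F [ 0.49 -0.53 -1.17] 0.1089328475457864
flip 0 shift [ 0.0096 -0.0003 -0.001 ] rot [ 0.0003  0.0028 -0.0006]
11.925 [ 0.5443 -0.1312  0.1616] zaxis [ 0.995 -0.101  0.003] xaxis [ 0.003  0.    -1.   ] gap 0.10960882168415526 F [-0.1   0.25 -2.3 ] j [-0.449  0.218  1.712  0.002  1.21  -0.349]
scene 814 yaw -0.1002 tilt -0.0011 face a mm -6.18 at z 0.145 b ext [-72.1 -68.7  69.6  71.2] z ext [ 91.8  94.2 202.8 203.6]
side 699 yaw -0.1028 tilt -0.0008 face a mm -4.2 at z 0.147 b ext [-74.7 -69.4  70.6  73. ] z ext [ 91.9  94.6 202.  203. ]
```

View pics/c7scene.png

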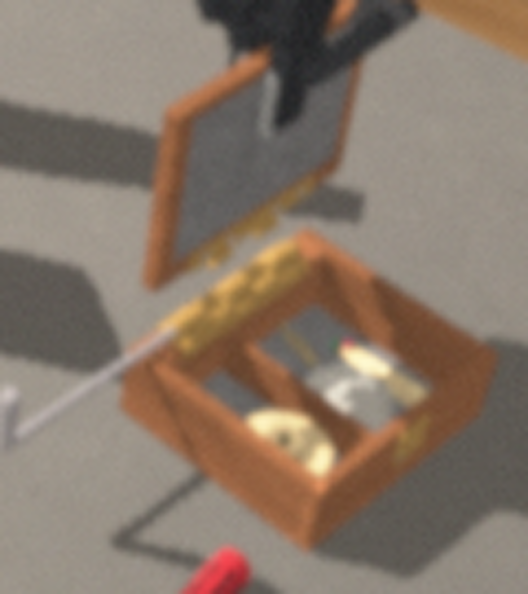

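View pics/c7side.png

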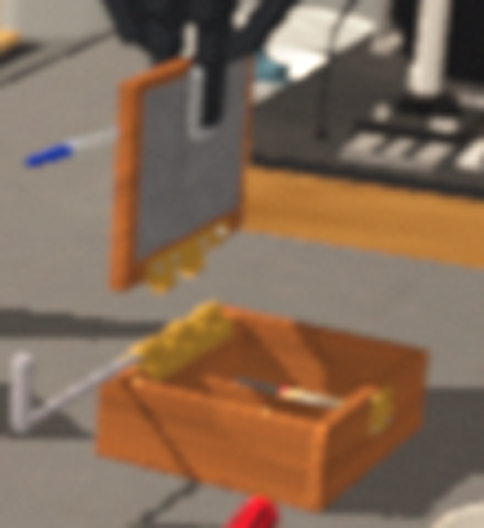

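Run:
```python
from lid import *
th=-.101;ex=np.array([np.cos(th),np.sin(th)]);ey=np.array([-ex[1],ex[0]])
for n in ('scene','side'):
    s=dict(np.load(f'pics/{n}6.npz'));P=pts(s);z=P[...,2];a=P[...,:2]@ex;b=P[...,:2]@ey
    ok=s['range_z']>0
    fc={'scene':.5485,'side':.5505}[n]
    m=ok&(a>fc+.002)&(a<fc+.0085)&(z>.1)&(z<.195)&(abs(b+.006)<.015)
    print(n,m.sum(),'lid end face b',np.percentile(b[m],[5,25,50,75,95]).round(4))
    m=ok&(a>.445)&(a<.54)&(z>.008)&(z<.040)&(abs(b+.006)<.006)
    print('  case side b',m.sum(),np.percentile(b[m],[5,25,50,75,95]).round(4))
    # brass gaps: mask of brass pixels near hinge; and brass lid knuckles -> profile along b for z=.051 plane
    C=s['pixels'].astype(int); hsv=cv2.cvtColor(s['pixels'],cv2.COLOR_RGB2HSV)
```

```text
scene 90 lid end face b [-0.0093 -0.008  -0.0071 -0.0066 -0.0059]
  case side b 364 [-0.0091 -0.0082 -0.0075 -0.0069 -0.006 ]
side 107 lid end face b [-0.0103 -0.0086 -0.0078 -0.0064 -0.0051]
  case side b 507 [-0.0103 -0.009  -0.0076 -0.0064 -0.0046]
```

Emit:
{"name": "jog_arm", "arguments": {"moves": [[0.005,0,-0.0015,0,0,0,-1],[0.013,0,-0.0015,0,0,0,-1],[0.02,0,-0.0015,0,0,0,-1],[0.0235,0,-0.0015,0,0,0,-1],[0.0235,0,-0.0015,0,0,0,-1],[0.0235,0,-0.0015,0,0,0,-1]]}}

```text
time: 12.68
position: [0.5426, -0.1312, 0.1375]
orientation: [0.707, 0.036, 0.706, -0.035]
ft_force: [0.1, -0.8, -1.8]
finger_gap: 0.108
```

Run:
```python
from lid import *
lid('7'); plan([.5428,-.131,.128],-.101,0)
for n,(a,b,c,d) in {'scene':(120,230,345,455),'side':(140,230,335,435)}.items():
    im=cv2.imread(f'pics/{n}7.png'); cv2.imwrite(f'pics/c8{n}.png',cv2.resize(im[a:b,c:d],None,fx=5,fy=5,interpolation=2))
```

```text
12.675 [ 0.5426 -0.1312  0.1375] F [ 0.13 -0.78 -1.79] 0.1077604768524223
flip 0 shift [0.0097 0.0002 0.0001] rot [ 0.      0.0022 -0.0007]
12.775 [ 0.5427 -0.1312  0.1377] zaxis [ 0.995 -0.101  0.002] xaxis [ 0.002  0.001 -1.   ] gap 0.10648533647643096 F [-0.32 -0.4  -1.65] j [-0.451  0.245  1.732  0.002  1.163 -0.35 ]
```

View pics/c8scene.png

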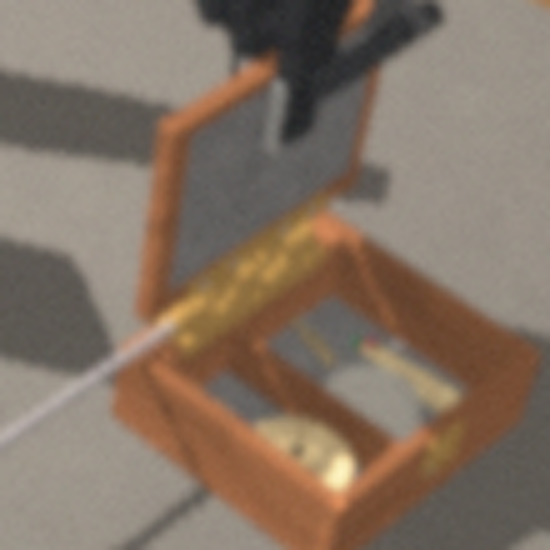

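View pics/c8side.png

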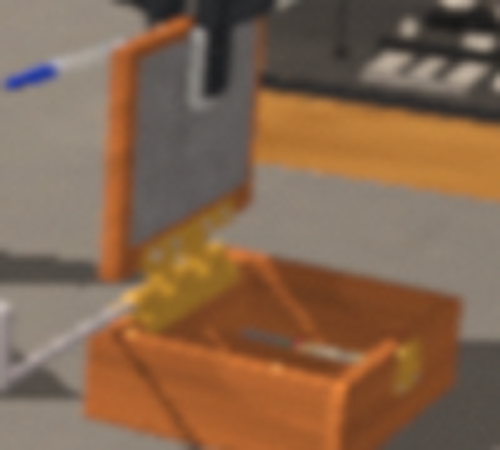

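Emit:
{"name": "jog_arm", "arguments": {"moves": [[0.0015,0,0,0,0,0,-1],[0.003,0,0,0,0,0,-1],[0.0045,0,0,0,0,0,-1],[0.0055,0,0,0,0,0,-1],[0.0055,0,0,0,0,0,-1]]}}

```text
time: 13.4
position: [0.5424, -0.131, 0.1317]
orientation: [0.707, 0.036, 0.706, -0.035]
ft_force: [0.3, 0.1, -1.4]
finger_gap: 0.106
```

Emit:
{"name": "jog_arm", "arguments": {"moves": [[0.001,0,0,0,0,0,-1],[0.002,0,0,0,0,0,-1],[0.0025,0,0,0,0,0,-1],[0.0025,0,0,0,0,0,-1]]}}

```text
time: 13.9
position: [0.5425, -0.1311, 0.1293]
orientation: [0.707, 0.036, 0.706, -0.035]
ft_force: [-0.2, 0.1, -1.6]
finger_gap: 0.107
```

Emit:
{"name": "jog_arm", "arguments": {"moves": [[0.0005,0,0,0,0,0,-1],[0.001,0,0,0,0,0,-1],[0.001,0,0,0,0,0,-1]]}}

```text
time: 14.28
position: [0.5424, -0.131, 0.1283]
orientation: [0.707, 0.036, 0.706, -0.035]
ft_force: [0.9, -0.1, -1.4]
finger_gap: 0.107
```

Emit:
{"name": "jog_arm", "arguments": {"moves": [[0.0005,0,0,0,0,0,-1],[0.0005,0,0,0,0,0,-1]]}}

```text
time: 14.52
position: [0.5425, -0.1311, 0.1279]
orientation: [0.707, 0.036, 0.706, -0.035]
ft_force: [0.6, 0.2, -2.0]
finger_gap: 0.106
```

Run:
```python
from lid import *
lid('8'); plan([.5428,-.131,.128],-.101,0)
o=r.observe()
meas('8',o['position'],-.101,o['position'][2]-.077)
th=-.101;ex=np.array([np.cos(th),np.sin(th)]);ey=np.array([-ex[1],ex[0]])
print(o['position'][:2]@ex,o['position'][:2]@ey)
```

```text
14.525 [ 0.5425 -0.1311  0.1279] F [ 0.65  0.2  -1.98] 0.10630841614774057
flip 0 shift [-0.0001  0.0001  0.0003] rot [ 0.      0.0017 -0.001 ]
14.625 [ 0.5425 -0.131   0.1279] zaxis [ 0.995 -0.101  0.002] xaxis [ 0.002  0.001 -1.   ] gap 0.10983889020799725 F [ 1.15  0.47 -2.42] j [-0.451  0.258  1.739  0.002  1.144 -0.35 ]
scene 735 yaw -0.1027 tilt -0.0015 face a mm -6.22 at z 0.112 b ext [-72.3 -70.   69.3  70.7] z ext [ 40.9  42.2 168.8 170.2]
side 677 yaw -0.1003 tilt -0.0037 face a mm -4.34 at z 0.113 b ext [-74.5 -70.   70.4  71.9] z ext [ 41.2  42.  167.8 169.1]
0.5529438960408475 -0.07568057191417848
```

Emit:
{"name": "jog_arm", "arguments": {"moves": [[0.0005,0,0,0,0,0,-1],[0.0005,0,0,0,0,0,-1]]}}

```text
time: 14.88
position: [0.5427, -0.1311, 0.1277]
orientation: [0.707, 0.036, 0.705, -0.035]
ft_force: [-0.5, -0.5, 1.0]
finger_gap: 0.109
```

Emit:
{"name": "jog_arm", "arguments": {"moves": [[0.0005,0,0,0,0,0,-1],[0.0005,0,0,0,0,0,-1]]}}

```text
time: 15.12
position: [0.5428, -0.1311, 0.1276]
orientation: [0.707, 0.036, 0.705, -0.035]
ft_force: [-0.6, 1.4, 5.5]
finger_gap: 0.11
```

Contact with the V flanks came where predicted. I back off slightly so the lid isn't bearing on the hinge.

Emit:
{"name": "jog_arm", "arguments": {"moves": [[-0.0005,0,0,0,0,0,-1],[-0.001,0,0,0,0,0,-1],[-0.001,0,0,0,0,0,-1],[-0.001,0,0,0,0,0,-1]]}}

```text
time: 15.62
position: [0.5426, -0.1311, 0.1278]
orientation: [0.707, 0.036, 0.706, -0.035]
ft_force: [0.1, -0.4, -0.6]
finger_gap: 0.106
```

Run:
```python
from lid import *
lid('9'); o=r.observe(); print(o['position'],o['ft_force'],o['dq'].round(4))
meas('9',o['position'],-.101,o['position'][2]-.077)
th=-.101;ex=np.array([np.cos(th),np.sin(th)]);ey=np.array([-ex[1],ex[0]])
print(o['position'][:2]@ex,o['position'][:2]@ey)
for n in ('scene','side'):
    s=dict(np.load(f'pics/{n}9.npz'));P=pts(s);z=P[...,2];a=P[...,:2]@ex;b=P[...,:2]@ey;ok=s['range_z']>0
    fc={'scene':.5467,'side':.5486}[n]
    m=ok&(a>fc+.002)&(a<fc+.0085)&(z>.068)&(z<.16)&(abs(b+.006)<.015); print(n,'end b',np.median(b[m]).round(4))
    Q=P.reshape(-1,3); m=(abs(Q[:,0]-.559)<.02)&(abs(Q[:,1]-.03)<.03)&(Q[:,2]>.062)&(Q[:,2]<.09); print('stud surf',m.sum(),Q[m].mean(0).round(4))
a=cv2.imread('pics/scene9.png')[100:240,320:470];b=cv2.imread('pics/side9.png')[110:250,320:470]
cv2.imwrite('pics/c9.png',cv2.resize(np.hstack([a,b]),(800,373),interpolation=2)); snap('wrist','wrist9')
```

```text
15.625 [ 0.5426 -0.1311  0.1278] F [ 0.15 -0.45 -0.63] 0.10630791022133816
[ 0.54250958 -0.13105847  0.12772568] [ 0.69542509 -1.147324   -1.60187882] [-0.0018  0.0007  0.0004 -0.001   0.0002 -0.0008]
scene 755 yaw -0.1005 tilt -0.0012 face a mm -6.18 at z 0.111 b ext [-71.3 -69.4  69.8  70.6] z ext [ 40.8  42.6 168.9 169.8]
side 688 yaw -0.1013 tilt -0.0017 face a mm -4.25 at z 0.112 b ext [-72.8 -69.5  70.3  71.5] z ext [ 40.8  42.3 167.8 168.7]
0.5529592725429539 -0.0756902218960165
scene end b -0.0074
stud surf 43 [0.5559 0.0328 0.0778]
side end b -0.0078
stud surf 55 [0.5582 0.0335 0.0757]
```

View pics/c9.png

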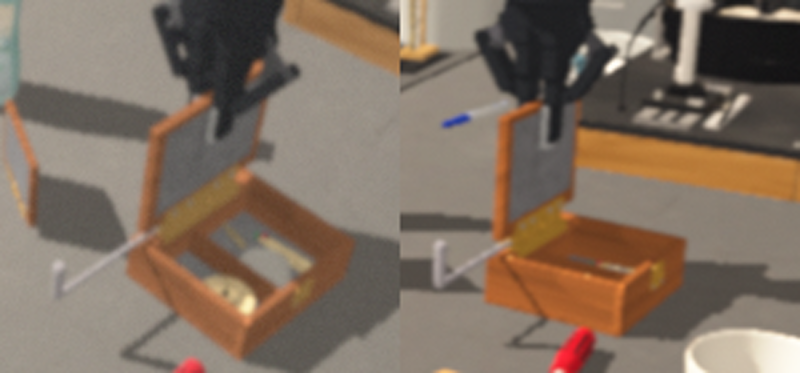

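View pics/scene9.png

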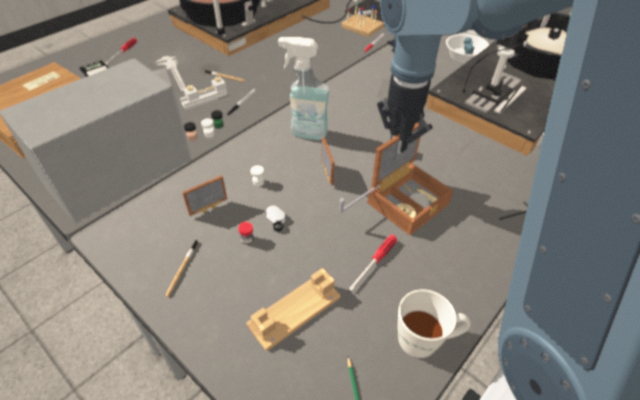

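The lid knuckles now fill the hinge gaps, with the brass reading as one row at about (395,178). The stud is still out at (343,204). The jar (246,232), loupe (276,217) and screwdriver (375,262) have not moved. Handing in.

```bash
python3 -c "
from workcell import r
print(r.finish_job()); print(r.observe()['time'])"
```

```text
the job is handed in; nothing more can be done
None
the job is handed in; nothing more can be done
```

The job is handed in, with the lid held upright in the case hinge and its grey lining towards the inside. I drew the pin out to its stop, where the arm felt about 9 N. I then lifted the lid from its stand and lowered it until the knuckles touched the flanks under the gaps, at about 7 N. Last, I backed off slightly so it no longer bears down.

- **Lid position:** in the last pictures the knuckle axis is within about 0.5 mm of the case's pin axis across, lengthwise and in height. The yaw matches to about 0.001 rad and the tilt is under 0.004 rad.
- **Contact and stillness:** force on the tool was back at its free-hanging level, and the arm was still. The gripper was still closed on the panel.
- **Pin and bystanders:** the pin stud is still at its stop, and the loupe, jar and screwdriver look unmoved.
- **Disagreements:** the two fixed cameras differ by about 2 mm in x, so I compared lid and case within each camera's own picture. The stud first measured about 5 mm further out than its home position, so the pin was probably not fully home at the start.

The run took about 15.7 s of the 54 s allowed, and handing in gives no verdict.

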